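Line up the reagent bottles by size

TASK

Set up the typing bench: stand the four amber reagent bottles on the row of pads in order of size, one in the middle of each pad, the smallest on the pad next to the orange waste pot and the largest at the far end. Do not tip any bottle over, and leave the waste pot where it stands.

Things in the scene. Friction and masses are not known exactly. Their poses are not given: they have to be found in the camera images.
- bottle_w_mid (a point): the smallest of four round amber glass reagent bottles with white screw caps, standing loose and upright: 50 mm tall, 34 mm diameter; the wall is straight from the base to 33 mm up, then narrows to a cap of 23 mm. Weighs between 0.03 and 0.3 kg. The point is on the axis half-way up (25 mm above the base); z is up along the axis
- bottle_x_mid (a point): the second smallest of four round amber glass reagent bottles with white screw caps, standing loose and upright: 65 mm tall, 42 mm diameter; the wall is straight from the base to 43 mm up, then narrows to a cap of 29 mm. Weighs between 0.03 and 0.3 kg. The point is on the axis half-way up (32.5 mm above the base); z is up along the axis
- bottle_y_mid (a point): the second largest of four round amber glass reagent bottles with white screw caps, standing loose and upright: 80 mm tall, 50 mm diameter; the wall is straight from the base to 53 mm up, then narrows to a cap of 34 mm. Weighs between 0.03 and 0.3 kg. The point is on the axis half-way up (40 mm above the base); z is up along the axis
- bottle_z_mid (a point): the largest of four round amber glass reagent bottles with white screw caps, standing loose and upright: 95 mm tall, 58 mm diameter; the wall is straight from the base to 63 mm up, then narrows to a cap of 39 mm. Weighs between 0.03 and 0.3 kg. The point is on the axis half-way up (47.5 mm above the base); z is up along the axis
- pad_k_top (a point): one of four identical fixed round pads (black rim, white middle, 64 mm diameter, 3 mm thick) in a straight row, 80 mm apart, on the grey strip; which of the four places it has varies. The point is the centre of its top face, 9 mm above the table; x points across the row, y along it
- pad_l_top (a point): one of four identical fixed round pads (black rim, white middle, 64 mm diameter, 3 mm thick) in a straight row, 80 mm apart, on the grey strip; which of the four places it has varies. The point is the centre of its top face, 9 mm above the table; x points across the row, y along it
- pad_m_top (a point): one of four identical fixed round pads (black rim, white middle, 64 mm diameter, 3 mm thick) in a straight row, 80 mm apart, on the grey strip; which of the four places it has varies. The point is the centre of its top face, 9 mm above the table; x points across the row, y along it
- pad_n_top (a point): one of four identical fixed round pads (black rim, white middle, 64 mm diameter, 3 mm thick) in a straight row, 80 mm apart, on the grey strip; which of the four places it has varies. The point is the centre of its top face, 9 mm above the table; x points across the row, y along it
- strip: fixed flat grey plastic strip that carries the four pads, 86 mm wide (its x), 326 mm long (its y), 6 mm thick; origin under its centre. The pads are centred 40 and 120 mm either side of its middle, along its y. Dropper vials, a tape roll and a pen, at most 50 mm tall, stand or lie among the bottles, over 25 mm from each
- waste_pot: closed round orange waste pot with a white lid, 82 mm tall, 72 mm diameter, 0.5 kg, standing loose beyond one end of the strip (either end; a grey timer 60 mm square, 22 mm high, lies beyond the other), in line with the row, its axis 105 mm from the centre of the nearest pad; origin under its centre. Not to be moved
There are look-alikes about, which are no part of the job. What is shaped like the part that bears bottle_y_mid but green is not meant. What is shaped like the part that bears bottle_w_mid but purple is not meant.

How it is judged:
At the end, for the whole second after the job is handed in: Each bottle stands upright (within 0.1 rad) and at rest on its own pad, its axis within 12 mm of the pad's centre along and across the strip, in order of size along the row with the smallest on the pad nearest the waste pot (((y of waste_pot in the frame of strip above 0.1 m and y of bottle_w_mid in the frame of strip between 0.108 and 0.132 m and y of bottle_x_mid in the frame of strip between 0.028 and 0.052 m and y of bottle_y_mid in the frame of strip between -0.052 and -0.028 m and y of bottle_z_mid in the frame of strip between -0.132 and -0.108 m) or (y of waste_pot in the frame of strip below -0.1 m and y of bottle_w_mid in the frame of strip between -0.132 and -0.108 m and y of bottle_x_mid in the frame of strip between -0.052 and -0.028 m and y of bottle_y_mid in the frame of strip between 0.028 and 0.052 m and y of bottle_z_mid in the frame of strip between 0.108 and 0.132 m)) and x of bottle_w_mid in the frame of strip between -0.012 and 0.012 m and height (world z) of bottle_w_mid between 0.029 and 0.039 m and angle between each of bottle_w_mid, bottle_x_mid, bottle_y_mid, bottle_z_mid's own z axis and vertical below 0.1 rad and linear speed of each of bottle_w, bottle_x, bottle_y, bottle_z below 0.02 m/s and angular speed of each of bottle_w, bottle_x, bottle_y, bottle_z below 0.2 rad/s and x of bottle_x_mid in the frame of strip between -0.012 and 0.012 m and height (world z) of bottle_x_mid between 0.0365 and 0.0465 m and x of bottle_y_mid in the frame of strip between -0.012 and 0.012 m and height (world z) of bottle_y_mid between 0.044 and 0.054 m and x of bottle_z_mid in the frame of strip between -0.012 and 0.012 m and height (world z) of bottle_z_mid between 0.0515 and 0.0615 m); the robot touches nothing.
It fails at once if a bottle is tipped over (more than 40 degrees) (angle between any of bottle_w_mid, bottle_x_mid, bottle_y_mid, bottle_z_mid's own z axis and vertical above 0.7 rad).
It fails at once if the waste pot is shifted by more than 25 mm (distance of waste_pot from where it was at the start of the episode above 0.025 m).
It also fails if it takes over 96 s, if anything falls off the work surface, if the arm or the gripper's body presses on something with over 40 N, if the wrist force passes 120 N, or if a joint passes its speed limit or range.

ROBOT

A 6-joint arm with a two-finger parallel gripper is mounted at the origin on the work surface. World frame = base frame: x ahead of the robot, y to its left, z up, the work surface at z = 0. Lengths are in m, angles in rad, forces in N, time in s.
With the tool pointing down it reaches from about 0.35 to 0.775 m from the base axis. Payload 5.5 kg.
Tool frame: the origin (TCP) lies on the mounting face of the last link; the fingertips stand 173 mm ahead of it and the grasp point (between the pads) lies 155 mm ahead of it; z points along the fingers, y is the direction in which the jaws open and shut (so a half turn about z gives the same grasp; the last joint's range is limited). The gripper opens to 85 mm and grips with 20 to 120 N. Pads are 22 mm wide; open, the fingers measure 114 mm over their backs; the gripper's body (76 mm by 85 mm) begins 54 mm behind the grasp point. The pads swing forward as they close: fully open they stand 13 mm farther back than shut.
Start: joints at [1.081, 0.313, 0.046, 1.304, 0, 1.431], TCP at [0.197, 0.54, 0.405] pointing down, gripper open.
Joint ranges: [-2.76, 2.76], [-0.86, 1.69], [-1.03, 1.26], [-2.2, 2.34], [-1.47, 1.5], [-3.14, 3.14]. Speed limits (rad/s): [2.57, 2.57, 3.14, 3.14, 3.14, 3.14].

INTERFACE

Orientations are given as a unit quaternion [w, x, y, z].
In Python, from workcell import * gives the robot as it stands. The module is installed in compiled form; this text tells all that it offers.
- The arm moves only by the shell command python3 -m crank 'ROWS' [FORCE]. ROWS is JSON, a list of rows, each a list of 7 numbers: the shift along the tool's x, y, z in mm, then the turn, a rotation vector about the tool's x, y, z in degrees, then the opening, from 0 (shut) to 1 (fully open). A call has exactly 8 rows; each row shifts and turns the commanded pose from where the row before left it, along the tool's axes as they then stand; what a row does not reach is not made up. A row lasts 1/8 s, in which the tool goes at most 62.5 mm and 10.7 degrees, less where a joint would pass 70% of its speed; a pose out of reach is approached as far as the arm can. A call with a gripper value outside its range is refused whole. The fingers move at their own pace and stop on an object; FORCE is the grip in N (left out, the last holds). Time passes only in rows, so rows that do not move let the fingers close, or fill a call up. It gives the time, the measured TCP pose, the force and the opening at its end, in the units of the state.
- get_state(): the state, without advancing time (a new reading comes with each control period).
- read_camera(name): name is "scene" or "top" or "wrist"; returns the picture (420x560x3 uint8, blue, green, red); there is no depth.
- calibration(name): a dict with "fx", "fy", "cx", "cy" (pixels), "extrinsics" (4x4, takes a point from world to camera coordinates). Camera axes: x right, y down, z forward; pixel columns grow to the right and rows downward; lengths in m; the calibration is good to about 2 mm. A picture is of the moment at which its call begins: read the wrist's pose just before it. calibration takes no time and is no camera call; for the wrist camera it gives the pose at the moment of the call.
- hand_in(): hands the job in, once; it reports no verdict.
The state is a dict: "clock": time; "joint_pos": joint angles; "qvel": joint speeds; "tau": joint torques, N m; "tcp_pos": TCP position; "orientation": TCP orientation; "wrist_force": force on the tool from outside, world axes, zero at the start; "ft_torque": the same for the moment, N m; "finger_gap": finger opening in m.
Only numpy, scipy, OpenCV 4.12 (cv2) and the standard library are available. Lean on these libraries where they do the work, as an engineer would, in place of code of your own. Each camera call takes 0.05 s, during which the arm holds its last target.

## Working session

There is one attempt and no reset: what is moved stays moved. The work goes in short steps, Python scripts to look and compute and a shell command to move; the robot and the scene stay as the last step left them, time stands still between calls to the robot, and variables do not carry over. Pictures are saved under pics/ and viewed, and the job is handed in when it is done.

```bash
mkdir -p pics; python3 - <<'E'
from workcell import *
import cv2
for n in ("top","scene"):
    cv2.imwrite(f"pics/{n}0.png",cv2.resize(read_camera(n),(800,600),interpolation=cv2.INTER_CUBIC))
    c=calibration(n);print(n,c)
s=get_state();print(s["clock"],s["tcp_pos"],s["orientation"],s["finger_gap"])
E
```

```text
top {'fx': 483.15796448737166, 'fy': 483.15796448737166, 'cx': 283.6435986015434, 'cy': 210.79159486080118, 'extrinsics': array([[ 0.02507883, -0.99968433, -0.00151318, -0.00595005],
       [-0.98319824, -0.02439142, -0.18090404,  0.49845919],
       [ 0.18081002,  0.00602462, -0.98349959,  0.97119192],
       [ 0.        ,  0.        ,  0.        ,  1.        ]])}
scene {'fx': 392.2490311319701, 'fy': 392.2490311319701, 'cx': 277.91369022148166, 'cy': 212.2715449787702, 'extrinsics': array([[ 0.84048868,  0.54182797,  0.00110776, -0.45343737],
       [ 0.31272472, -0.48342993, -0.81761773, -0.10858199],
       [-0.44247263,  0.68754487, -0.57576038,  1.03093977],
       [ 0.        ,  0.        ,  0.        ,  1.        ]])}
0.1 [0.19697956 0.54001277 0.40390511] [-2.57677347e-04  1.74031767e-01  9.84739692e-01 -7.85786230e-04] 0.08541090637493205
```

View pics/top0.png

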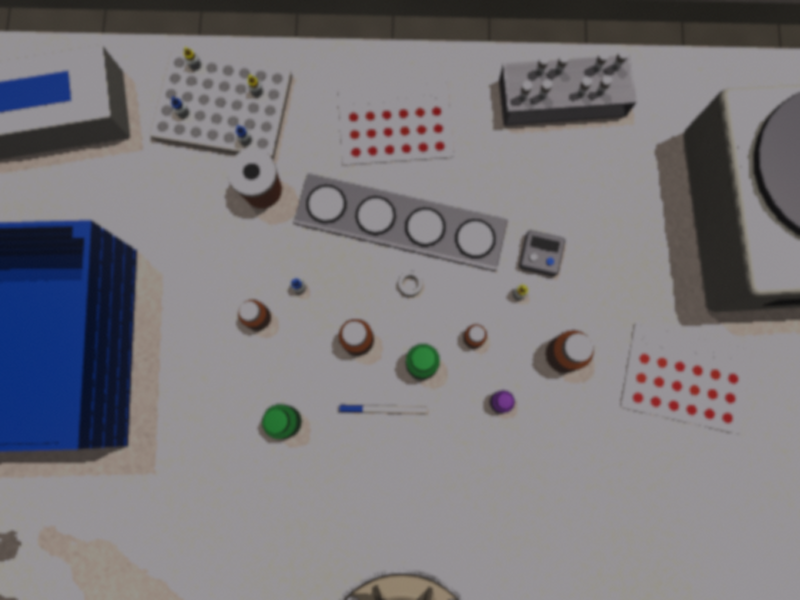

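View pics/scene0.png

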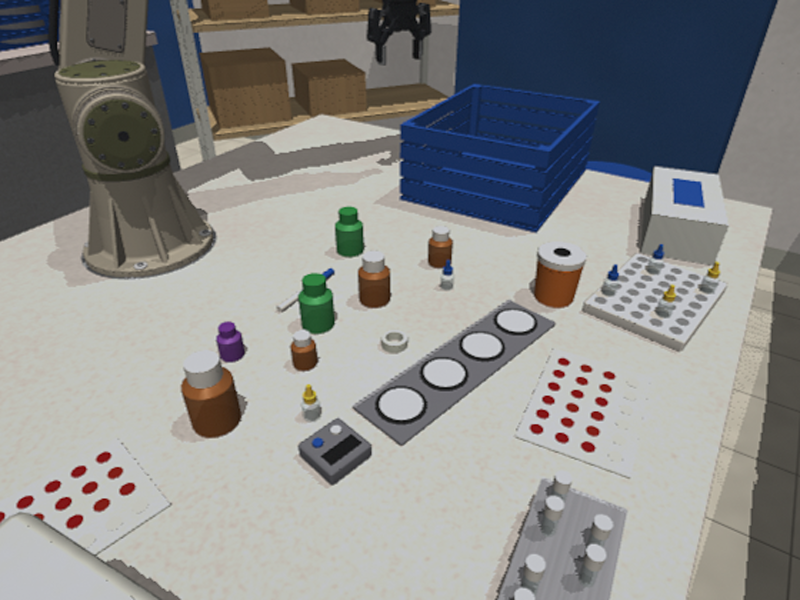

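Top view: orange pot at (255,175), left of the strip; pads at (326,203), (376,215), (426,227), (475,239). Bottles: z (575,350), y (355,337), x (253,315), w (475,336). The green and purple ones are look-alikes. I'll take enlarged crops next.

```bash
python3 - <<'E'
from workcell import *
import cv2
a=read_camera("top");cv2.imwrite("pics/topraw.png",a)
def crop(n,x0,y0,w,h,k):
    cv2.imwrite(f"pics/{n}.png",cv2.convertScaleAbs(cv2.resize(a[y0:y0+h,x0:x0+w],None,fx=k,fy=k,interpolation=cv2.INTER_CUBIC),alpha=1.5))
crop("c1",200,110,160,80,5)   # pads
crop("c2",160,190,130,80,6)
crop("c3",300,190,130,80,6)
E
```

```text
(no output)
```

View pics/c1.png

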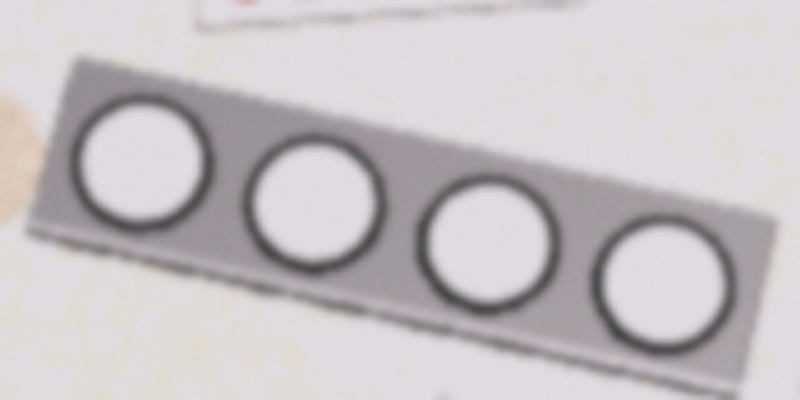

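View pics/c2.png

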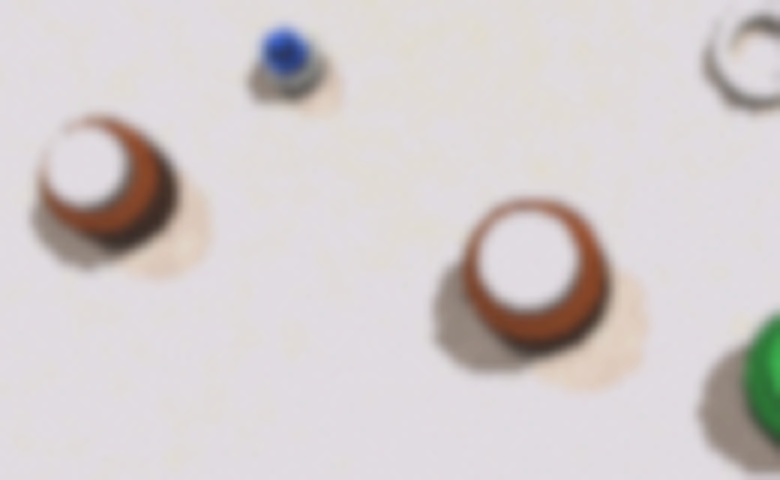

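View pics/c3.png

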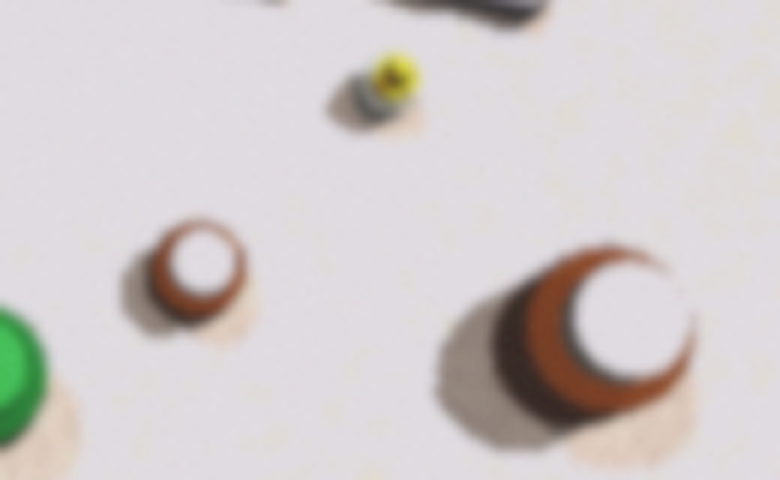

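Crop pixel positions:
- Pads (c1): (142,162), (314,203), (488,244), (663,284)
- Cap centres: x (87,166) and y (528,259) in c2; w (204,263) and z (632,320) in c3

```bash
cat > h.py <<'E'
from workcell import *
import numpy as np, json
from scipy.spatial.transform import Rotation as R
def ray(cam,u,v,z,c=None):
    c=c or calibration(cam);E=c["extrinsics"]
    d=E[:3,:3].T@np.array([(u-c["cx"])/c["fx"],(v-c["cy"])/c["fy"],1]);o=-E[:3,:3].T@E[:3,3]
    return (o+d*(z-o[2])/d[2])
def RT():
    s=get_state();q=np.array(s["orientation"]);return s,R.from_quat(q[[1,2,3,0]])
def want(az):  # tool down, y at azimuth az deg
    a=np.radians(az);y=np.array([np.cos(a),np.sin(a),0]);z=np.array([0,0,-1.]);return R.from_matrix(np.c_[np.cross(y,z),y,z])
def go(p,az):
    s,r=RT();t=want(az)
    print("clk",round(s["clock"],2),"tcp",np.round(s["tcp_pos"],4),"gap",round(s["finger_gap"],4),"F",np.round(s["wrist_force"],1))
    print(" shift in current tool mm",np.round(r.inv().apply(np.array(p)-s["tcp_pos"])*1e3,1),"in final axes",np.round(t.inv().apply(np.array(p)-s["tcp_pos"])*1e3,1),"turn deg",np.round(np.degrees((r.inv()*t).as_rotvec()),2))
E
python3 - <<'E'
from h import *
f=lambda c,x0,y0,k:((c[0]+.5)/k-.5+x0,(c[1]+.5)/k-.5+y0)
P=np.array([ray("top",*f(c,200,110,5),.009)[:2] for c in [(142,162),(314,203),(488,244),(663,284)]])
B={n:ray("top",*f(c,x0,190,6),h)[:2] for n,c,x0,h in [("x",(87,166),160,.065),("y",(528,259),160,.08),("w",(204,263),300,.05),("z",(632,320),300,.095)]}
print(P,np.linalg.norm(np.diff(P,axis=0),axis=1))
d=(P[0]-P[3])*3+(P[1]-P[2]);d/=np.linalg.norm(d);az=np.degrees(np.arctan2(d[1],d[0]));print("row az",az)
m=P.mean(0);S=[(m+d*t).tolist() for t in (.12,.04,-.04,-.12)];print(np.round(S,4))
for k in B:print(k,B[k])
json.dump(dict(S=dict(zip("wxyz",S)),B={k:v.tolist() for k,v in B.items()},az=az-90),open("m.json","w"))
go([*B["z"],.30],az-90)
E
```

```text
[[ 0.65868975  0.13523744]
 [ 0.64147842  0.05756937]
 [ 0.62440249 -0.02047633]
 [ 0.60790859 -0.09844911]] [0.07955224 0.07989192 0.07969819]
row az 77.73180773832239
[[ 0.6586  0.1357]
 [ 0.6416  0.0576]
 [ 0.6246 -0.0206]
 [ 0.6076 -0.0988]]
x [0.47575111 0.23150823]
y [0.44532871 0.07777851]
w [ 0.45243726 -0.09840505]
z [ 0.43079344 -0.23487826]
clk 0.15 tcp [0.197 0.54  0.404] gap 0.0853 F [-0.9  0.7 -0.7]
 shift in current tool mm [-485.2 -647.7  104.8] in final axes [-707.5  393.1  104. ] turn deg [-7.000e-02  5.000e-02  8.223e+01]
```

```bash
python3 - <<'E'
from h import *
m=json.load(open("m.json"));p=np.array([*m["B"]["x"],.30]);s,r=RT();d=(p-s["tcp_pos"])*1e3/8
go(p,m["az"])
for i in range(8):
    print(np.round((r*R.from_euler("z",i*10.28,degrees=True)).inv().apply(d),1))
E
```

```text
clk 0.15 tcp [0.197 0.54  0.404] gap 0.0853 F [-0.9  0.7 -0.7]
 shift in current tool mm [-367.6 -194.2  104.2] in final axes [-242.2  338.   104. ] turn deg [-7.000e-02  5.000e-02  8.223e+01]
[-46.  -24.3  13. ]
[-49.5 -15.7  13. ]
[-51.6  -6.6  13. ]
[-51.9   2.7  13. ]
[-50.6  11.9  13. ]
[-47.6  20.8  13. ]
[-43.2  28.9  13. ]
[-37.3  36.2  13. ]
```

```bash
python3 -m crank '[[-46,-24,13,0,0,10.3,1],[-49.5,-16,13,0,0,10.3,1],[-51.6,-6.6,13,0,0,10.3,1],[-52,2.7,13,0,0,10.3,1],[-50.6,12,13,0,0,10.3,1],[-47.6,20.8,13,0,0,10.3,1],[-43,29,13,0,0,10.3,1],[-37,36,13,0,0,10.3,1]]' 30
python3 - <<'E'
from h import *
m=json.load(open("m.json"));go([*m["B"]["x"],.30],m["az"])
import cv2
c=calibration("wrist");a=read_camera("wrist");cv2.imwrite("pics/w1.png",a)
print(c); print(-c["extrinsics"][:3,:3].T@c["extrinsics"][:3,3])
E
```

```text
clock: 1.15
tcp_pos: [0.4764, 0.2304, 0.3002]
orientation: [-0.0, 0.781, 0.624, 0.0]
wrist_force: [0.4, 1.0, 0.3]
finger_gap: 0.0854
clk 1.15 tcp [0.4764 0.2304 0.3002] gap 0.0854 F [0.4 1.  0.3]
 shift in current tool mm [ 0.9 -0.8  0.2] in final axes [ 0.9 -0.8  0.2] turn deg [-0.   -0.01 -0.52]
{'fx': 315.14566061620513, 'fy': 315.14566061620513, 'cx': 275.3849427399317, 'cy': 212.70050604636177, 'extrinsics': array([[ 0.97552173, -0.21989898,  0.00134003, -0.41319702],
       [-0.20999071, -0.92972287,  0.30252155,  0.30674262],
       [-0.06527832, -0.29539774, -0.9531416 ,  0.37931896],
       [ 0.        ,  0.        ,  0.        ,  1.        ]])}
[0.49225708 0.30637399 0.26930213]
```

View pics/w1.png

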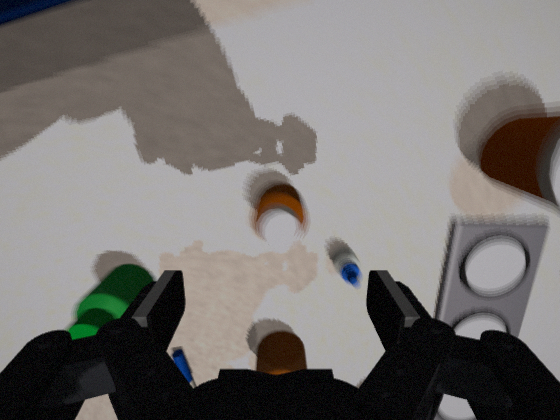

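Wrist view: bottle x's cap is at about (281,224), with a green look-alike at (115,300) and the blue vial at (347,268). I'll check x against the top-camera estimate.

```bash
python3 - <<'E'
from h import *
import cv2
a=cv2.imread("pics/w1.png");cv2.imwrite("pics/w1c.png",cv2.resize(a[160:260,220:340],None,fx=6,fy=6,interpolation=cv2.INTER_CUBIC))
for u,v in [(281,224),(281,228)]:print(ray("wrist",u,v,.065))
E
```

```text
[0.48411398 0.23029457 0.065     ]
[0.48345929 0.22745717 0.065     ]
```

View pics/w1c.png

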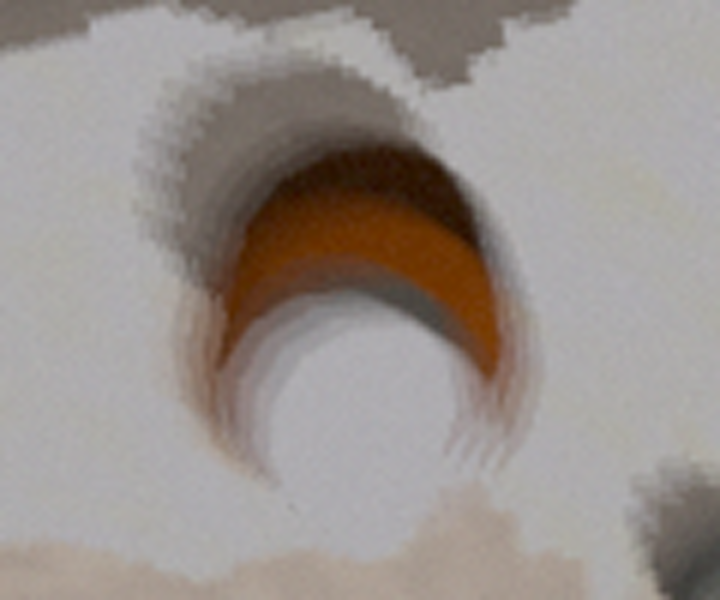

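The picture is motion-blurred and x disagrees by 8 mm with the top camera, so I'll retake it with the arm at rest.

```bash
python3 - <<'E'
from h import *
import cv2
read_camera("wrist");read_camera("wrist")
m=json.load(open("m.json"));go([*m["B"]["x"],.30],m["az"])
c=calibration("wrist");a=read_camera("wrist");cv2.imwrite("pics/w2.png",a)
b=cv2.resize(a[160:260,220:340],None,fx=6,fy=6,interpolation=cv2.INTER_CUBIC)
def proj(p):
    q=c["extrinsics"]@[*p,1];return ((np.array([q[0]/q[2]*c["fx"]+c["cx"],q[1]/q[2]*c["fy"]+c["cy"]])-[220,160]+.5)*6-.5)
for x,y,col in [(*m["B"]["x"],(255,0,0))]:
  for h,rad in ((.065,.0145),(.043,.021),(0,.021)):
    P=np.array([proj((x+rad*np.cos(t),y+rad*np.sin(t),h)) for t in np.linspace(0,6.3,40)]).astype(int);cv2.polylines(b,[P],True,col,1)
cv2.imwrite("pics/w2c.png",b)
E
```

```text
clk 1.3 tcp [0.4766 0.2299 0.2996] gap 0.0852 F [-0.7  0.2 -0.1]
 shift in current tool mm [ 1.4 -1.2 -0.4] in final axes [ 1.4 -1.2 -0.4] turn deg [-0.09  0.05 -0.4 ]
```

View pics/w2c.png

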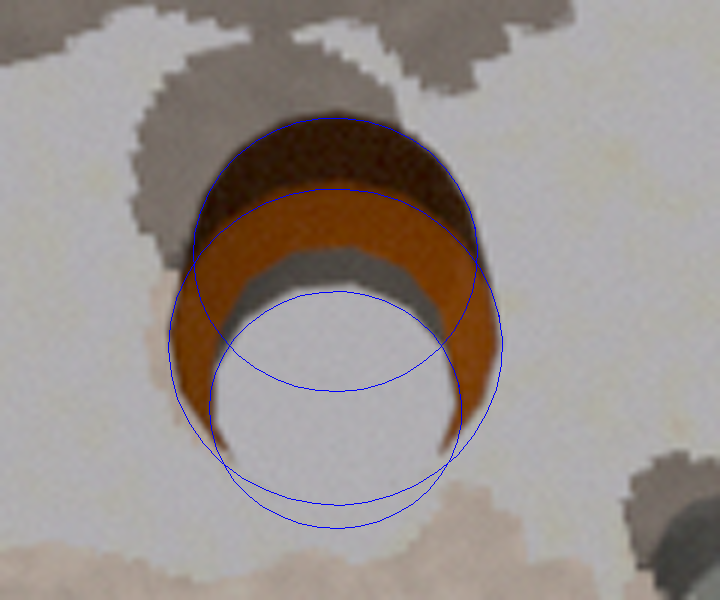

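With the arm still, the overlay from the top-camera position matches within about 1 mm, so the estimates are good. Descending on x.

```bash
python3 -m crank '[[1.4,-1.2,25,0,0,-0.4,1],[0,0,30,0,0,0,1],[0,0,30,0,0,0,1],[0,0,22,0,0,0,1],[0,0,12,0,0,0,1],[0,0,0,0,0,0,1],[0,0,0,0,0,0,0.3],[0,0,0,0,0,0,0.3]]' 30
python3 -m crank '[[0,0,0,0,0,0,0.2],[0,0,0,0,0,0,0.2],[0,0,0,0,0,0,0.2],[0,0,0,0,0,0,0.2],[0,0,-10,0,0,0,0.2],[0,0,-30,0,0,0,0.2],[0,0,-40,0,0,0,0.2],[0,0,-20,0,0,0,0.2]]' 30
python3 - <<'E'
from h import *
m=json.load(open("m.json"));go([*m["S"]["x"],.281],m["az"])
E
```

```text
clock: 2.35
tcp_pos: [0.4751, 0.2338, 0.1827]
orientation: [0.0, 0.777, 0.629, 0.001]
wrist_force: [-0.5, 0.1, -0.5]
finger_gap: 0.0515
clock: 3.35
tcp_pos: [0.4751, 0.2336, 0.2843]
orientation: [0.0, 0.777, 0.629, 0.001]
wrist_force: [0.4, -0.1, -0.3]
finger_gap: 0.0414
clk 3.35 tcp [0.4751 0.2336 0.2843] gap 0.0414 F [ 0.4 -0.1 -0.3]
 shift in current tool mm [-137.4  199.6    3.6] in final axes [-136.6  200.1    3.3] turn deg [ 0.14 -0.09  0.22]
```

```bash
python3 -m crank '[[-13,20,0,0,0,0,0.2],[-27,40,0,0,0,0,0.2],[-30,44,0,0,0,0,0.2],[-27,40,0,0,0,0,0.2],[-24.6,36,0,0,0,0,0.2],[-13,20,20,0,0,0.2,0.2],[0,0,20,0,0,0,0.2],[0,0,20,0,0,0,0.2]]' 30
python3 - <<'E'
from h import *
m=json.load(open("m.json"));go([*m["S"]["x"],.193],m["az"])
E
```

```text
clock: 4.35
tcp_pos: [0.6423, 0.0594, 0.2212]
orientation: [-0.0, 0.779, 0.627, -0.0]
wrist_force: [-0.5, -0.3, 0.2]
finger_gap: 0.0412
clk 4.35 tcp [0.6423 0.0594 0.2212] gap 0.0412 F [-0.5 -0.3  0.2]
 shift in current tool mm [-2.  -0.2 28.2] in final axes [-2.  -0.2 28.2] turn deg [-0.03 -0.   -0.04]
```

```bash
python3 -m crank '[[0,0,12,0,0,0,0.2],[0,0,10,0,0,0,0.2],[0,0,5,0,0,0,0.2],[0,0,0.5,0,0,0,0.2],[0,0,0,0,0,0,0.2],[0,0,0,0,0,0,0.7],[0,0,0,0,0,0,0.7],[0,0,0,0,0,0,0.7]]' 30
python3 - <<'E'
from h import *
m=json.load(open("m.json"));go([*m["B"]["y"],.30],m["az"])
E
```

```text
clock: 5.35
tcp_pos: [0.6422, 0.0601, 0.1945]
orientation: [0.0, 0.778, 0.628, 0.0]
wrist_force: [0.7, -1.5, 0.6]
finger_gap: 0.0598
clk 5.35 tcp [0.6422 0.0601 0.1945] gap 0.0598 F [ 0.7 -1.5  0.6]
 shift in current tool mm [ -24.5 -196.1 -105.6] in final axes [ -24.6 -196.2 -105.5] turn deg [ 0.03 -0.01  0.03]
```

```bash
python3 -m crank '[[0,0,-25,0,0,0,0.8],[0,0,-45,0,0,0,1],[0,0,-35,0,0,0,1],[-4.5,-35,0,0,0,0,1],[-6,-50,0,0,0,0,1],[-6,-50,0,0,0,0,1],[-5,-40,0,0,0,0,1],[-3,-21,0,0,0,0,1]]' 30
python3 - <<'E'
from h import *
import cv2
m=json.load(open("m.json"));go([*m["B"]["y"],.188],m["az"])
cv2.imwrite("pics/t2.png",cv2.resize(read_camera("top")[100:260,120:400],None,fx=2.8,fy=2.8,interpolation=cv2.INTER_CUBIC))
E
```

```text
clock: 6.35
tcp_pos: [0.4431, 0.078, 0.2993]
orientation: [-0.0, 0.778, 0.628, -0.0]
wrist_force: [0.1, -0.2, 0.5]
finger_gap: 0.0858
clk 6.35 tcp [0.4431 0.078  0.2993] gap 0.0858 F [ 0.1 -0.2  0.5]
 shift in current tool mm [  0.3   2.3 111.3] in final axes [  0.3   2.3 111.3] turn deg [-0.04  0.    0.05]
```

View pics/t2.png

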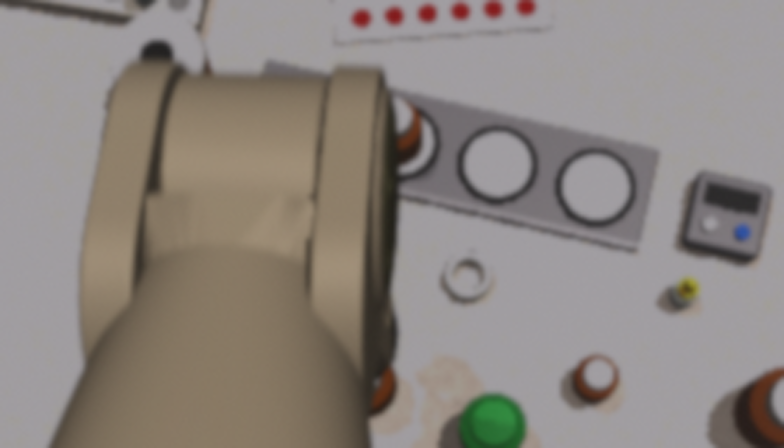

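Bottle x is partly hidden by the arm but stands upright on pad 2, around (400,125). Grasping y next.

```bash
python3 -m crank '[[0,1,25,0,0,0,1],[0,0,32,0,0,0,1],[0,0,30,0,0,0,1],[0,0,16,0,0,0,1],[0,0,8,0,0,0,1],[0,0,0,0,0,0,0.6],[0,0,0,0,0,0,0.3],[0,0,0,0,0,0,0.3]]' 30
python3 -m crank '[[0,0,0,0,0,0,0.3],[0,0,0,0,0,0,0.3],[0,0,0,0,0,0,0.3],[0,0,-5,0,0,0,0.3],[0,0,-25,0,0,0,0.3],[0,0,-40,0,0,0,0.3],[0,0,-25,0,0,0,0.3],[0,0,-5,0,0,0,0.3]]' 30
python3 - <<'E'
from h import *
m=json.load(open("m.json"));go([*m["B"]["y"],.30],m["az"]);go([*m["S"]["y"],.288],m["az"])
E
```

```text
clock: 7.4
tcp_pos: [0.4469, 0.0776, 0.1891]
orientation: [0.001, 0.778, 0.628, 0.001]
wrist_force: [-0.8, -0.5, 2.3]
finger_gap: 0.0488
clock: 8.4
tcp_pos: [0.447, 0.0775, 0.2897]
orientation: [0.001, 0.778, 0.628, 0.001]
wrist_force: [1.1, 0.5, -1.8]
finger_gap: 0.0491
clk 8.4 tcp [0.447  0.0775 0.2897] gap 0.0491 F [ 1.1  0.5 -1.8]
 shift in current tool mm [ -0.1  -1.6 -10.3] in final axes [ -0.1  -1.6 -10.3] turn deg [ 0.18 -0.04  0.03]
clk 8.4 tcp [0.447  0.0775 0.2897] gap 0.0491 F [ 1.1  0.5 -1.8]
 shift in current tool mm [-58.3 194.4   2.3] in final axes [-58.2 194.5   1.7] turn deg [ 0.18 -0.04  0.03]
```

```bash
python3 -m crank '[[-6,20,0,0,0,0,0.3],[-12,40,0,0,0,0,0.3],[-13,44,0,0,0,0,0.3],[-12,40,0,0,0,0,0.3],[-10,34,10,0,0,0,0.3],[-5.3,16,20,0,0,0,0.3],[0,0,20,0,0,0,0.3],[0,0,10,0,0,0,0.3]]' 30
python3 - <<'E'
from h import *
m=json.load(open("m.json"));go([*m["S"]["y"],.1995],m["az"])
E
```

```text
clock: 9.4
tcp_pos: [0.6233, -0.0213, 0.2246]
orientation: [-0.002, 0.779, 0.627, -0.002]
wrist_force: [-0.4, 0.7, -1.3]
finger_gap: 0.0488
clk 9.4 tcp [ 0.6233 -0.0213  0.2246] gap 0.0488 F [-0.4  0.7 -1.3]
 shift in current tool mm [ 1.   1.3 25.1] in final axes [ 1.   1.1 25.1] turn deg [-0.26  0.02 -0.02]
```

```bash
python3 -m crank '[[0.7,1,10,0,0,0,0.3],[0,0,8,0,0,0,0.3],[0,0,5,0,0,0,0.3],[0,0,2,0,0,0,0.3],[0,0,0,0,0,0,0.3],[0,0,0,0,0,0,0.8],[0,0,0,0,0,0,0.8],[0,0,0,0,0,0,0.8]]' 30
python3 - <<'E'
from h import *
m=json.load(open("m.json"));go([*m["B"]["w"],.30],m["az"])
E
```

```text
clock: 10.4
tcp_pos: [0.6249, -0.0201, 0.2036]
orientation: [0.0, 0.778, 0.628, 0.0]
wrist_force: [-0.1, 0.2, 0.7]
finger_gap: 0.0682
clk 10.4 tcp [ 0.6249 -0.0201  0.2036] gap 0.0682 F [-0.1  0.2  0.7]
 shift in current tool mm [-113.1 -151.8  -96.6] in final axes [-113.1 -151.9  -96.4] turn deg [ 0.04 -0.01  0.03]
```

```bash
python3 -m crank '[[0,0,-25,0,0,0,0.9],[0,0,-40,0,0,0,1],[0,0,-32,0,0,0,1],[-17,-23,0,0,0,0,1],[-30,-40,0,0,0,0,1],[-30,-40,0,0,0,0,1],[-24,-32,0,0,0,0,1],[-12,-15.5,0,0,0,0,1]]' 30
python3 - <<'E'
from h import *
import cv2
m=json.load(open("m.json"));go([*m["B"]["w"],.178],m["az"])
cv2.imwrite("pics/s3.png",cv2.resize(read_camera("scene")[140:340,200:440],None,fx=3,fy=3,interpolation=cv2.INTER_CUBIC))
go([*m["B"]["w"],.178],m["az"])
E
```

```text
clock: 11.4
tcp_pos: [0.4521, -0.0991, 0.3004]
orientation: [0.0, 0.779, 0.627, 0.0]
wrist_force: [0.3, 0.3, 0.4]
finger_gap: 0.0856
clk 11.4 tcp [ 0.4521 -0.0991  0.3004] gap 0.0856 F [0.3 0.3 0.4]
 shift in current tool mm [  0.7   0.2 122.4] in final axes [  0.7   0.2 122.4] turn deg [ 0.01 -0.01 -0.04]
clk 11.45 tcp [ 0.4511 -0.0993  0.3003] gap 0.0857 F [-3.4  0.9 -0.3]
 shift in current tool mm [  1.3   1.3 122.3] in final axes [  1.2   1.1 122.3] turn deg [-0.08  0.03 -0.06]
```

View pics/s3.png

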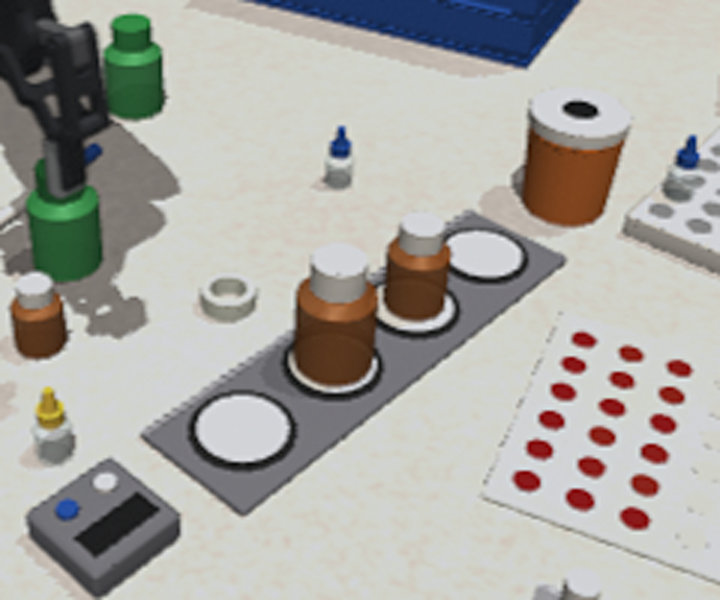

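x and y stand upright on the middle two pads, at (415,270) and (335,320). Grasping w.

```bash
python3 -m crank '[[0.7,0.5,25,0,0,0,1],[0,0,35,0,0,0,1],[0,0,34,0,0,0,1],[0,0,18,0,0,0,1],[0,0,10,0,0,0,1],[0,0,0,0,0,0,0.6],[0,0,0,0,0,0,0.2],[0,0,0,0,0,0,0.2]]' 30
python3 -m crank '[[0,0,0,0,0,0,0.1],[0,0,0,0,0,0,0.1],[0,0,0,0,0,0,0.1],[0,0,0,0,0,0,0.1],[0,0,-15,0,0,0,0.1],[0,0,-40,0,0,0,0.1],[0,0,-45,0,0,0,0.1],[0,0,-20,0,0,0,0.1]]' 30
python3 - <<'E'
from h import *
m=json.load(open("m.json"));go([*m["B"]["w"],.30],m["az"]);go([*m["S"]["w"],.30],m["az"])
E
```

```text
clock: 12.45
tcp_pos: [0.4548, -0.0982, 0.1791]
orientation: [0.001, 0.778, 0.628, 0.0]
wrist_force: [-2.4, 1.9, 12.8]
finger_gap: 0.0328
clock: 13.45
tcp_pos: [0.4549, -0.0983, 0.3009]
orientation: [0.002, 0.778, 0.628, 0.001]
wrist_force: [0.2, -0.3, -1.1]
finger_gap: 0.0331
clk 13.45 tcp [ 0.4549 -0.0983  0.3009] gap 0.0331 F [ 0.2 -0.3 -1.1]
 shift in current tool mm [-0.6 -2.4  0.9] in final axes [-0.6 -2.4  0.9] turn deg [0.23 0.03 0.03]
clk 13.45 tcp [ 0.4549 -0.0983  0.3009] gap 0.0331 F [ 0.2 -0.3 -1.1]
 shift in current tool mm [271.9 149.4   1.4] in final axes [272.  149.3   0.9] turn deg [0.23 0.03 0.03]
```

```bash
python3 -m crank '[[20,11,0,0,0,0,0.1],[40,22,0,0,0,0,0.1],[47,26,0,0,0,0,0.1],[47,26,0,0,0,0,0.1],[47,26,0,0,0,0,0.1],[40,22,0,0,0,0,0.1],[20,11,0,0,0,0,0.1],[10.9,5.4,0,0,0,0,0.1]]' 30
python3 - <<'E'
from h import *
m=json.load(open("m.json"));go([*m["S"]["w"],.189],m["az"])
E
```

```text
clock: 14.45
tcp_pos: [0.6584, 0.1371, 0.2977]
orientation: [-0.0, 0.778, 0.628, -0.0]
wrist_force: [-0.6, -0.3, -0.7]
finger_gap: 0.0327
clk 14.45 tcp [0.6584 0.1371 0.2977] gap 0.0327 F [-0.6 -0.3 -0.7]
 shift in current tool mm [ -1.3   0.5 108.7] in final axes [ -1.3   0.5 108.7] turn deg [-0.02  0.    0.09]
```

```bash
python3 -m crank '[[-0.5,0,15,0,0,0,0.1],[0,0,25,0,0,0,0.1],[0,0,25,0,0,0,0.1],[0,0,16,0,0,0,0.1],[0,0,8,0,0,0,0.1],[0,0,5,0,0,0,0.1],[0,0,4,0,0,0,0.1],[0,0,0,0,0,0,0.1]]' 30
python3 - <<'E'
from h import *
m=json.load(open("m.json"));go([*m["S"]["w"],.189],m["az"])
E
```

```text
clock: 15.45
tcp_pos: [0.658, 0.1356, 0.2005]
orientation: [0.0, 0.778, 0.628, 0.0]
wrist_force: [0.4, 0.2, -0.3]
finger_gap: 0.0331
clk 15.45 tcp [0.658  0.1356 0.2005] gap 0.0331 F [ 0.4  0.2 -0.3]
 shift in current tool mm [ 0.3  0.6 11.5] in final axes [ 0.3  0.6 11.5] turn deg [ 0.03 -0.01  0.03]
```

```bash
python3 -m crank '[[0.3,0.5,6,0,0,0,0.1],[0,0,5,0,0,0,0.1],[0,0,0.5,0,0,0,0.1],[0,0,0,0,0,0,0.1],[0,0,0,0,0,0,0.1],[0,0,0,0,0,0,0.6],[0,0,0,0,0,0,0.7],[0,0,0,0,0,0,0.7]]' 30
python3 - <<'E'
from h import *
m=json.load(open("m.json"));go([*m["B"]["z"],.31],m["az"])
E
```

```text
clock: 16.45
tcp_pos: [0.6585, 0.1357, 0.1889]
orientation: [0.0, 0.778, 0.628, 0.0]
wrist_force: [-0.2, -0.8, 0.1]
finger_gap: 0.0598
clk 16.45 tcp [0.6585 0.1357 0.1889] gap 0.0598 F [-0.2 -0.8  0.1]
 shift in current tool mm [-410.4 -143.9 -121.3] in final axes [-410.5 -143.7 -121.1] turn deg [ 0.02 -0.01  0.03]
```

```bash
python3 -m crank '[[0,0,-25,0,0,0,0.8],[0,0,-50,0,0,0,1],[0,0,-46,0,0,0,1],[-20,-7,0,0,0,0,1],[-40,-14,0,0,0,0,1],[-45,-16,0,0,0,0,1],[-45,-16,0,0,0,0,1],[-45,-16,0,0,0,0,1]]' 30
python3 -m crank '[[-45,-16,0,0,0,0,1],[-45,-16,0,0,0,0,1],[-45,-16,0,0,0,0,1],[-40,-14,0,0,0,0,1],[-25,-8,0,0,0,0,1],[-15,-5,0,0,0,0,1],[0,0,0,0,0,0,1],[0,0,0,0,0,0,1]]' 30
python3 - <<'E'
from h import *
import cv2
m=json.load(open("m.json"));go([*m["B"]["z"],.20],m["az"])
c=calibration("wrist");a=read_camera("wrist")
x,y=m["B"]["z"]
def proj(p):
    q=c["extrinsics"]@[*p,1];return np.array([q[0]/q[2]*c["fx"]+c["cx"],q[1]/q[2]*c["fy"]+c["cy"]])
for h,rad in ((.095,.0195),(.063,.029),(0,.029)):
    P=np.array([proj((x+rad*np.cos(t),y+rad*np.sin(t),h)) for t in np.linspace(0,6.3,40)]).astype(int);cv2.polylines(a,[P],True,(255,0,0),1)
cv2.imwrite("pics/w4.png",a)
go([*m["B"]["z"],.20],m["az"])
E
```

```text
clock: 17.45
tcp_pos: [0.5488, -0.0413, 0.3099]
orientation: [0.0, 0.778, 0.628, 0.0]
wrist_force: [1.3, -1.0, -0.3]
finger_gap: 0.0852
clock: 18.45
tcp_pos: [0.4311, -0.2339, 0.3097]
orientation: [-0.0, 0.778, 0.628, 0.0]
wrist_force: [-0.0, 0.6, 0.7]
finger_gap: 0.0853
clk 18.45 tcp [ 0.4311 -0.2339  0.3097] gap 0.0853 F [-0.   0.6  0.7]
 shift in current tool mm [-1.100e+00 -1.000e-01  1.097e+02] in final axes [-1.100e+00 -1.000e-01  1.097e+02] turn deg [ 0.01 -0.03  0.07]
clk 18.5 tcp [ 0.4312 -0.2337  0.3097] gap 0.0855 F [-0.5  0.3 -0.4]
 shift in current tool mm [ -1.3  -0.2 109.7] in final axes [-1.200e+00 -1.000e-01  1.097e+02] turn deg [ 0.   -0.02  0.1 ]
```

View pics/w4.png

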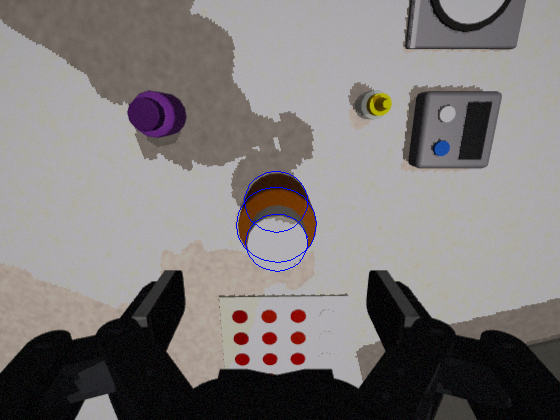

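The overlay fits bottle z, with its cap at (277,243). Descending on it.

```bash
python3 -m crank '[[-1,0,25,0,0,0,1],[0,0,32,0,0,0,1],[0,0,28,0,0,0,1],[0,0,14,0,0,0,1],[0,0,7,0,0,0,1],[0,0,2,0,0,0,1],[0,0,0,0,0,0,0.5],[0,0,0,0,0,0,0.4]]' 40
python3 -m crank '[[0,0,0,0,0,0,0.4],[0,0,0,0,0,0,0.4],[0,0,0,0,0,0,0.4],[0,0,-5,0,0,0,0.4],[0,0,-25,0,0,0,0.4],[0,0,-45,0,0,0,0.4],[0,0,-35,0,0,0,0.4],[0,0,-10,0,0,0,0.4]]' 40
python3 - <<'E'
from h import *
m=json.load(open("m.json"));go([*m["B"]["z"],.20],m["az"]);go([*m["S"]["z"],.32],m["az"])
E
```

```text
clock: 19.5
tcp_pos: [0.431, -0.2358, 0.2027]
orientation: [0.001, 0.778, 0.628, 0.0]
wrist_force: [0.8, -0.0, -0.8]
finger_gap: 0.0567
clock: 20.5
tcp_pos: [0.431, -0.2358, 0.3237]
orientation: [0.002, 0.778, 0.628, 0.0]
wrist_force: [0.2, -0.6, -2.2]
finger_gap: 0.0567
clk 20.5 tcp [ 0.431  -0.2358  0.3237] gap 0.0567 F [ 0.2 -0.6 -2.2]
 shift in current tool mm [  1.   -0.8 123.7] in final axes [  0.9  -0.4 123.7] turn deg [0.18 0.09 0.02]
clk 20.5 tcp [ 0.431  -0.2358  0.3237] gap 0.0567 F [ 0.2 -0.6 -2.2]
 shift in current tool mm [171.4 143.5   3.9] in final axes [171.4 143.5   3.7] turn deg [0.18 0.09 0.02]
```

```bash
python3 -m crank '[[15,12,0,0,0,0,0.4],[30,25,0,0,0,0,0.4],[35,30,0,0,0,0,0.4],[35,30,0,0,0,0,0.4],[30,25,0,0,0,0,0.4],[16,14,10,0,0,0,0.4],[9.5,7.5,20,0,0,0,0.4],[0,0,20,0,0,0,0.4]]' 40
python3 -m crank '[[0,0,20,0,0,0,0.4],[0,0,12,0,0,0,0.4],[0,0,8,0,0,0,0.4],[0,0,5,0,0,0,0.4],[0,0,0,0,0,0,0.4],[0,0,0,0,0,0,0.4],[0,0,0,0,0,0,0.4],[0,0,0,0,0,0,0.4]]' 40
python3 - <<'E'
from h import *
m=json.load(open("m.json"));go([*m["S"]["z"],.2125],m["az"])
E
```

```text
clock: 21.5
tcp_pos: [0.6065, -0.099, 0.269]
orientation: [-0.001, 0.778, 0.628, -0.001]
wrist_force: [-0.4, -0.4, -2.4]
finger_gap: 0.0564
clock: 22.5
tcp_pos: [0.6071, -0.0992, 0.2271]
orientation: [0.0, 0.778, 0.628, 0.0]
wrist_force: [0.4, -0.5, -1.4]
finger_gap: 0.0569
clk 22.5 tcp [ 0.6071 -0.0992  0.2271] gap 0.0569 F [ 0.4 -0.5 -1.4]
 shift in current tool mm [ 0.5  0.4 14.6] in final axes [ 0.5  0.5 14.6] turn deg [ 0.04 -0.    0.03]
```

```bash
python3 -m crank '[[0,0.5,7,0,0,0,0.4],[0,0,5,0,0,0,0.4],[0,0,2.5,0,0,0,0.4],[0,0,0,0,0,0,0.4],[0,0,0,0,0,0,0.4],[0,0,0,0,0,0,0.8],[0,0,0,0,0,0,0.9],[0,0,0,0,0,0,1]]' 40
python3 -m crank '[[0,0,-15,0,0,0,1],[0,0,-35,0,0,0,1],[0,0,-45,0,0,0,1],[-10,-40,0,0,0,0,1],[-20,-50,0,0,0,0,1],[-20,-50,0,0,0,0,1],[-20,-50,0,0,0,0,1],[-10,-30,0,0,0,0,1]]' 40
python3 - <<'E'
from h import *
import cv2
m=json.load(open("m.json"));go([*m["S"]["z"],.2125],m["az"])
a=read_camera("top");cv2.imwrite("pics/t5raw.png",a);cv2.imwrite("pics/t5.png",cv2.convertScaleAbs(cv2.resize(a[95:195,150:350],None,fx=4,fy=4,interpolation=cv2.INTER_CUBIC),alpha=1.4))
a=read_camera("scene");cv2.imwrite("pics/s5.png",cv2.resize(a[140:340,200:440],None,fx=3,fy=3,interpolation=cv2.INTER_CUBIC))
E
```

```text
clock: 23.5
tcp_pos: [0.6075, -0.0994, 0.2124]
orientation: [0.0, 0.778, 0.628, 0.0]
wrist_force: [-0.3, 0.4, -0.1]
finger_gap: 0.0853
clock: 24.5
tcp_pos: [0.3733, -0.1307, 0.3082]
orientation: [0.0, 0.779, 0.627, 0.0]
wrist_force: [0.4, -0.7, 0.9]
finger_gap: 0.0852
clk 24.5 tcp [ 0.3733 -0.1307  0.3082] gap 0.0852 F [ 0.4 -0.7  0.9]
 shift in current tool mm [ 81.1 222.1  95.8] in final axes [ 81.  222.2  95.7] turn deg [ 0.04  0.02 -0.02]
```

View pics/t5.png

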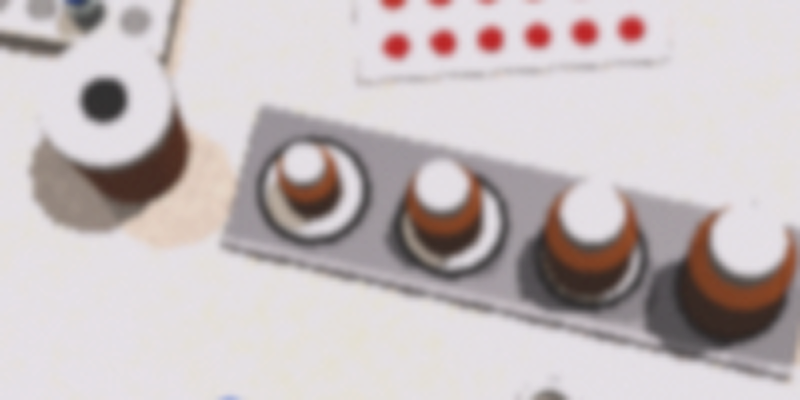

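View pics/s5.png

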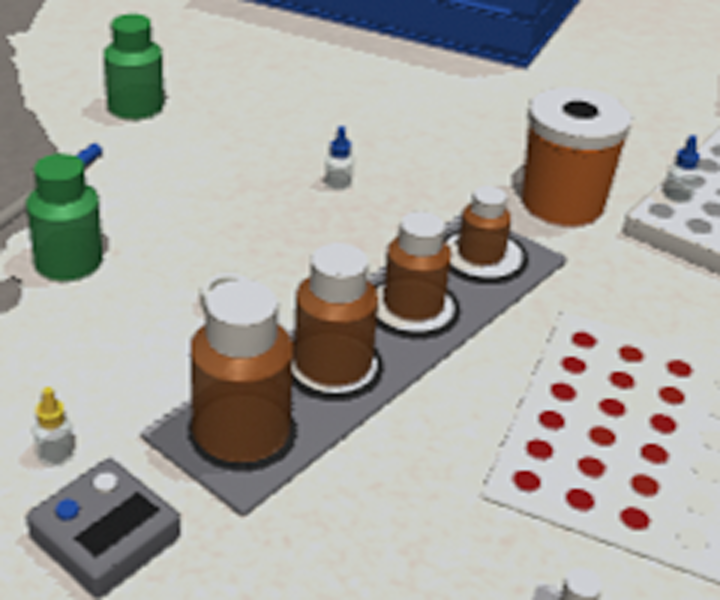

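All four stand on their pads. I'll measure them numerically from the cap centres in t5: w (304,163), x (441,187), y (593,211), z (748,243).

```bash
python3 - <<'E'
from h import *
m=json.load(open("m.json"));a=np.radians(m["az"]+90);d=np.array([np.cos(a),np.sin(a)]);n=np.array([d[1],-d[0]])
for k,c,h in [("w",(304,163),.059),("x",(441,187),.074),("y",(593,211),.089),("z",(748,243),.104)]:
    e=ray("top",(c[0]+.5)/4-.5+150,(c[1]+.5)/4-.5+95,h)[:2]-m["S"][k];print(k,"along",np.round(e@d*1e3,1),"across",np.round(e@n*1e3,1))
E
```

```text
w along -1.6 across -1.6
x along 2.0 across -2.0
y along 0.7 across -0.7
z along -0.1 across -3.4
```

```bash
python3 -c "
from workcell import *
print(hand_in())"
```

```text
the job is handed in; nothing more can be done
None
```

I stood the four amber bottles on the pads in order of size, with the smallest next to the orange waste pot and the largest at the far end, and handed the job in at about 24.6 s.

- **Final check:** the last top and scene pictures show all four upright on their own pads. From the top camera, each bottle's axis is within about 3.5 mm of its pad's centre, along and across the strip; the limit is 12 mm.
- **Waste pot:** it looks unmoved in the pictures; I did not measure its position. The open gripper was clear of everything.
- **What disagreed:**
  - The first wrist picture, blurred by motion, put the second smallest bottle 8 mm off. A retake at rest agreed with the top camera to about 1 mm.
  - The second largest bottle was let go about 4 mm above its pad, but landed upright.
  - The wrist force read about 13 N once while the smallest bottle was being gripped, well under the 120 N limit.

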